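# Load a test-disc canister into its spring-loaded dispenser

### The job

Load the test-disc dispenser on the sterile-supply desk: pick up the white canister that has the wide collar, stand it in the dispenser's well and push it straight down against the spring until both catches snap over the collar and it stays down by itself. Leave the similar canister without a collar standing where it is.

Things in the scene. Friction and masses are not known exactly. Their poses are not given: they have to be found in the camera images.
- canister: The one to load: white plastic, round about z (up), 108 mm tall, 0.13 to 0.25 kg. From the bottom: body 40 mm in diameter, 40 mm high; collar 60 mm in diameter, 8 mm thick; grip 30 mm in diameter, 60 mm long (48 to 108 mm up). Origin: centre of its underside. Stands on the desk, in one of three places ahead of the robot, near the similar canister and a tape roll.
- plain: The similar canister to be left alone: white plastic, 108 mm tall, body 40 mm in diameter and 48 mm high, grip 30 mm in diameter, but no collar. Origin: centre of its underside, z up.
- dispenser: Fixed white square well on a grey base. Origin: on the well's vertical axis at desk height, z up. Well 65 mm square, mouth flaring to 85 mm square at 100 mm up. Two sprung steel catches with sloping tops poke in from +y and -y, 46 mm apart, 76 to 90 mm up; the body passes between them, the collar pushes them aside. Latched, the canister's underside is 28 mm and its top 136 mm up.
- lift (a joint): Travel (m) of the sprung round plate in the well: 0 at rest (its top 58 mm above the desk, a canister on it reaches 166 mm), grows downwards, end stop 0.042. It pushes up with 4.4 N at rest, 2 N more per 10 mm; the catches add a few N from 0.012 on (about 12 N in all). They snap over the collar at about 0.031 and hold it at about 0.030: push 5 mm farther to be sure.
There are look-alikes about, which are no part of the job. What is shaped like the canister but yellow is not meant.

How it is judged:
By the outcome, as a careful person would: the job done as asked, in the order asked, and still so for the second after the job is handed in, with the robot touching nothing.
It also fails if it takes over 40 s, if anything falls off the work surface, if the arm or the gripper's body presses on something with over 40 N, if the wrist force passes 120 N, or if a joint passes its speed limit or range.

### The arm

A 7-joint arm with a two-finger parallel gripper is mounted at the origin on the work surface. World frame = base frame: x ahead of the robot, y to its left, z up, the work surface at z = 0. Lengths are in m, angles in rad, forces in N, time in s.
With the tool pointing down it reaches from about 0.35 to 0.9 m from the base axis. Payload 8.1 kg.
Tool frame: the origin (TCP) lies on the centre line of the jaws, within the pads' length; the fingertips stand arm.tips_ahead ahead of it and the grasp point (between the pads) lies 8 mm behind it (arm.tips_ahead is the distance from the TCP to the fingertips, in m); z points along the fingers, y is the direction in which the jaws open and shut (so a half turn about z gives the same grasp; the last joint's range is limited). The gripper opens to 92 mm and grips with 3 to 60 N. Pads are 19 mm wide; open, the fingers measure 130 mm over their backs; the gripper's body (75 mm by 190 mm) begins 47 mm behind the grasp point.
Start: joints at [1.184, 0.434, 0.025, 1.573, -0.012, 1.134, -0.075], TCP at [0.175, -0.6, 0.238] pointing down, gripper open.
Joint ranges: [-2.62, 2.62], [-0.44, 2.09], [-1.27, 1.32], [0.08, 2.57], [-1.32, 4.46], [0.12, 2], [-2.74, 2.74]. Speed limits (rad/s): [2.22, 2.22, 3.01, 3.01, 3.14, 3.14, 3.14].

### API

Orientations are given as a rotation vector (axis times angle).
In Python, from cell import arm gives the robot as it stands. The module is installed in compiled form; this text tells all that it offers.
- The arm moves only by the tool jog_arm, never from a script. Its argument "moves" is a list of rows, each an object with "twist": the turn, a rotation vector about the tool's x, y, z in units of 10 degrees (1.0 is 10 degrees), a list of three; "xyz": the shift along the tool's x, y, z in units of 60 mm (1.0 is 60 mm), a list of three; "grip": the closure, from -1 (fully open) to 1 (shut). A call has 1 to 5 rows; each row is the pose to reach, as a shift and turn from the pose commanded when the call began, along the tool's axes at that moment; what a row does not reach only later rows make up. A row lasts 1/8 s, in which the tool goes at most 62.5 mm and 10.7 degrees, less where a joint would pass 70% of its speed; a pose out of reach is approached as far as the arm can. A call with a gripper value outside its range is refused whole. The fingers move at their own pace and stop on an object; "force" is the grip in N (left out, the last holds). Time passes only in rows, so rows that repeat a pose let the fingers close. It gives the time, the measured TCP pose, the force and the opening at its end, in the units of the state.
- arm.observe(): the state, without advancing time (a new reading comes with each control period).
- arm.get_image(name): name is "scene" or "top" or "wrist"; returns the picture (480x640x3 uint8, blue, green, red); there is no depth.
- arm.camera_params(name): a dict with "mtx" (3x3 intrinsics, pixels), "T" (4x4, takes a point from camera to world coordinates); the wrist camera has in their place "T_tool_cam" (4x4, takes a point from camera to tool coordinates, whose origin is the TCP and whose axes are the flange's). Camera axes: x right, y down, z forward; pixel columns grow to the right and rows downward; lengths in m; the calibration is good to about 2 mm. A picture is of the moment at which its call begins: read the wrist's pose just before it. camera_params takes no time and is no camera call.
- arm.sign_off(): hands the job in, once; it reports no verdict.
The state is a dict: "clock": time; "joints": joint angles; "dq": joint speeds; "joint_efforts": joint torques, N m; "position": TCP position; "ee_rot": TCP orientation; "force": force on the tool from outside, world axes, zero at the start; "ft_torque": the same for the moment, N m; "width": opening from 0.0 (shut) to 1.0 (fully open).
Only numpy, scipy, OpenCV 4.12 (cv2) and the standard library are available. Lean on these libraries where they do the work, as an engineer would, in place of code of your own. Each camera call takes 0.05 s, during which the arm holds its last target. There are 200 camera calls.

## Working session

There is one attempt and no reset: what is moved stays moved. The work goes in short steps, Python scripts to look and compute and a tool call to move; the robot and the scene stay as the last step left them, time stands still between calls to the robot, and variables do not carry over. Pictures are saved under pics/ and viewed, about 8 in all and at most 12, crops included, and the job is handed in when it is done.

Besides the shell and the picture viewer there is one more tool, called after "Call:" as name([rows], argument=value, ...), one row to a line, values as JSON. jog_arm: Moves the arm, as the interface text tells. Its arguments: {"type":"object","properties":{"moves":{"type":"array","items":{"type":"object","properties":{"twist":{"type":"array","items":{"type":"number"}},"xyz":{"type":"array","items":{"type":"number"}},"grip":{"type":"number"}}}},"force":{"type":"number"}},"required":["moves"]}

```bash
mkdir -p pics; ls
python3 - <<'E'
from cell import arm
import cv2,numpy as np
print(arm.observe(), arm.tips_ahead)
for n in("scene","top"):
    cv2.imwrite(f"pics/{n}0.png",arm.get_image(n)); p=arm.camera_params(n); print(n,p["mtx"].round(1).tolist(),p["T"].round(3).tolist())
print(arm.camera_params("wrist"))
E
```

```text
pics
{'clock': 0.0, 'joints': array([ 1.18440187,  0.43522464,  0.02500925,  1.57410122, -0.01158807,
        1.13402309, -0.07505264]), 'dq': array([-0.00047798,  0.00096532, -0.00069219,  0.00085237,  0.0022603 ,
       -0.0009074 ,  0.000884  ]), 'joint_efforts': array([-1.54746936e-03, -6.67850804e+01,  9.84499678e-01, -3.14460289e+01,
       -6.06539729e-02,  4.28080908e-02,  1.26972491e-04]), 'position': array([ 0.17478036, -0.59953774,  0.23694277]), 'ee_rot': array([-3.10848285e+00, -4.43989693e-01,  6.22618605e-04]), 'force': array([ 0.18866644,  0.78430708, -0.87905061]), 'ft_torque': array([-0.01998681, -0.02747896,  0.0490721 ]), 'width': 1.0027684936311816} 0.011
scene [[444.7, 0.0, 318.0], [0.0, 444.7, 235.9], [0.0, 0.0, 1.0]] [[0.119, 0.848, -0.516, 0.941], [0.993, -0.099, 0.066, -0.067], [0.005, -0.52, -0.854, 0.725], [0.0, 0.0, 0.0, 1.0]]
top [[564.1, 0.0, 319.2], [0.0, 564.1, 250.1], [0.0, 0.0, 1.0]] [[-0.006, -0.999, 0.043, 0.498], [-1.0, 0.005, -0.011, 0.003], [0.011, -0.044, -0.999, 1.117], [0.0, 0.0, 0.0, 1.0]]
{'mtx': array([[428.30404434,   0.        , 309.40843934],
       [  0.        , 428.30404434, 238.05888731],
       [  0.        ,   0.        ,   1.        ]]), 'T_tool_cam': array([[-3.53720388e-04, -9.64187059e-01, -2.65222905e-01,
         7.09997695e-02],
       [ 9.99999931e-01, -3.70111006e-04,  1.18235621e-05,
         8.63112570e-04],
       [-1.09562042e-04, -2.65222883e-01,  9.64187124e-01,
        -1.47945702e-01],
       [ 0.00000000e+00,  0.00000000e+00,  0.00000000e+00,
         1.00000000e+00]])}
```

View pics/top0.png

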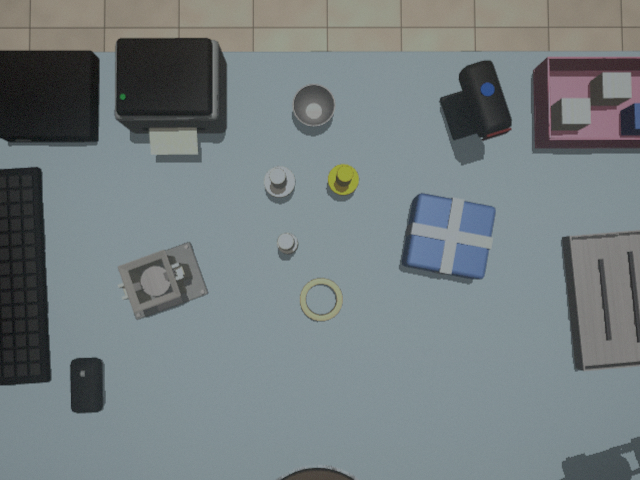

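View pics/scene0.png

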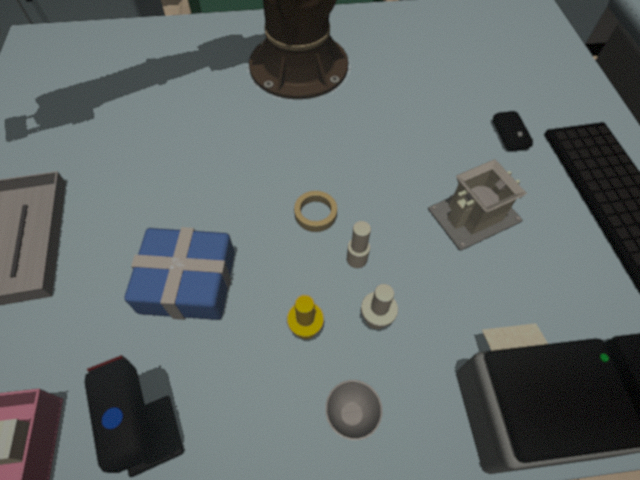

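Candidates seen in the top picture:
- White canister with wide collar at (279,182). This is the target.
- Plain white canister at (288,243).
- Yellow look-alike at (343,180).
- Tape roll at (321,299) and bowl at (313,106).

The dispenser is at about (156,281), turned by roughly 17°.

```bash
cat > h.py <<'E'
from cell import arm
import cv2,numpy as np
from scipy.spatial.transform import Rotation as R
def camT(n,s=None):
    p=arm.camera_params(n)
    if n!="wrist": return p["mtx"],p["T"]
    T=np.eye(4);T[:3,:3]=R.from_rotvec(s["ee_rot"]).as_matrix();T[:3,3]=s["position"]
    return p["mtx"],T@p["T_tool_cam"]
def px(n,u,v,z,s=None):
    K,T=camT(n,s); d=T[:3,:3]@np.linalg.solve(K,[u,v,1.]); o=T[:3,3]
    return (o+d*(z-o[2])/d[2])
def proj(n,P,s=None):
    K,T=camT(n,s); c=np.linalg.inv(T)@np.append(P,1); return (K@c[:3]/c[2])[:2]
def local(P,s):
    "world shift from measured TCP to P, in tool axes, units of 60 mm"
    return R.from_rotvec(s["ee_rot"]).inv().apply(np.array(P)-s["position"])/.06
E
python3 - <<'E'
from h import *
for l,n,u,v,z in [("collar","top",279.5,183,.048),("grip top","top",278,173,.108),("collar","scene",379,309,.046),("griptop","scene",384,293,.108),
 ("plain top","top",287,241,.108),("plain top","scene",361,229,.108),("yellow","top",343,174,.108),
 ("mouth c","scene",491,185,.1),("c1","scene",457,177,.1),("c2","scene",501,161,.1),("c3","scene",525,192,.1),("c4","scene",478,209,.1),
 ("b1","top",119,267,.1),("b2","top",171,250,.1),("plate","top",156,281,.058)]:
    print(l,n,px(n,u,v,z).round(3))
t=cv2.imread("pics/top0.png");a=cv2.resize(t[225:335,95:225],None,fx=4.5,fy=4.5,interpolation=2)[:480]
b=cv2.resize(t[150:270,240:375],None,fx=2.9,fy=2.9,interpolation=2)
c=np.zeros((495,990,3),np.uint8);c[:480,:585]=a;c[:b.shape[0],590:590+b.shape[1]]=b
cv2.imwrite("pics/crop1.png",cv2.resize(c,(800,400)))
E
```

```text
collar top [0.673 0.066 0.048]
grip top top [0.682 0.065 0.108]
collar scene [0.68  0.067 0.046]
griptop scene [0.68  0.067 0.108]
plain top top [0.559 0.05  0.108]
plain top scene [0.563 0.052 0.108]
yellow top [ 0.679 -0.052  0.108]
mouth c scene [0.494 0.298 0.1  ]
c1 scene [0.469 0.244 0.1  ]
c2 scene [0.442 0.335 0.1  ]
c3 scene [0.516 0.353 0.1  ]
c4 scene [0.541 0.26  0.1  ]
b1 top [0.514 0.352 0.1  ]
b2 top [0.544 0.259 0.1  ]
plate top [0.488 0.297 0.058]
```

View pics/crop1.png

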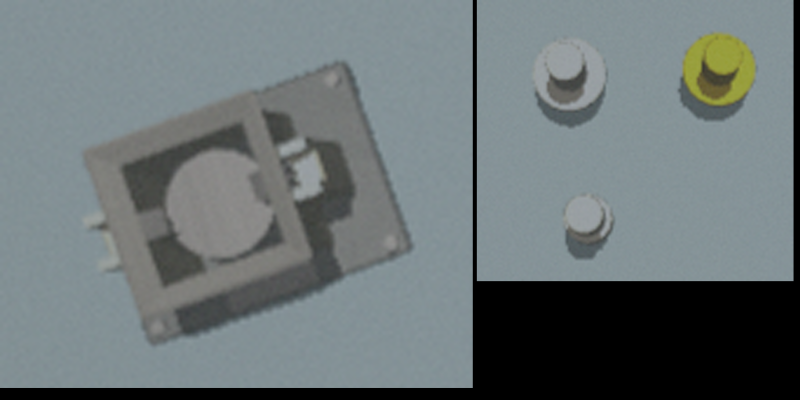

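Crop 1 confirms the choice. The collared white canister is at about (0.680, 0.066), the plain one at (0.561, 0.051) and the yellow one at y = -0.05. The dispenser is at about (0.492, 0.298), yaw about 17°, with its catches along ±y.

Run:
```python
from h import *
s=arm.observe();print(R.from_rotvec(s["ee_rot"]).as_matrix().round(3));print(local([.680,.066,.235],s), local([.492,.298,.235],s))
```

```text
[[ 0.96   0.28  -0.   ]
 [ 0.28  -0.96   0.001]
 [-0.    -0.001 -1.   ]]
[11.18806784 -8.29269222  0.04414796] [  9.26239128 -12.88187689   0.05068467]
```

Call:
jog_arm([
  {"xyz": [0.8, -0.6, 0], "twist": [0, 0, 0], "grip": -1},
  {"xyz": [1.6, -1.2, 0], "twist": [0, 0, 0], "grip": -1},
  {"xyz": [2.4, -1.8, 0], "twist": [0, 0, 0], "grip": -1},
  {"xyz": [3.2, -2.4, 0], "twist": [0, 0, 0], "grip": -1},
  {"xyz": [4.0, -3.0, 0], "twist": [0, 0, 0], "grip": -1},
], force=40)

```text
clock: 0.72
position: [0.3558, -0.3583, 0.2376]
ee_rot: [3.11, 0.444, -0.0]
force: [1.2, -0.3, -0.3]
width: 0.998
```

Call:
jog_arm([
  {"xyz": [0.8, -0.6, 0], "twist": [0, 0, 0], "grip": -1},
  {"xyz": [1.6, -1.2, 0], "twist": [0, 0, 0], "grip": -1},
  {"xyz": [2.4, -1.8, 0], "twist": [0, 0, 0], "grip": -1},
  {"xyz": [3.2, -2.4, 0], "twist": [0, 0, 0], "grip": -1},
  {"xyz": [4.0, -3.0, 0], "twist": [0, 0, 0], "grip": -1},
])

```text
clock: 1.35
position: [0.5358, -0.1185, 0.2375]
ee_rot: [3.11, 0.444, -0.001]
force: [1.4, -0.9, -0.1]
width: 1.0
```

Call:
jog_arm([
  {"xyz": [0.8, -0.6, 0], "twist": [0, 0, 0], "grip": -1},
  {"xyz": [1.6, -1.15, 0], "twist": [0, 0, 0], "grip": -1},
  {"xyz": [2.4, -1.7, 0], "twist": [0, 0, 0], "grip": -1},
  {"xyz": [3.0, -2.2, 0], "twist": [0, 0, 0], "grip": -1},
  {"xyz": [3.0, -2.2, 0], "twist": [0, 0, 0], "grip": -1},
])

```text
clock: 1.98
position: [0.6714, 0.0623, 0.2365]
ee_rot: [-3.106, -0.453, 0.001]
force: [0.1, -0.1, 0.0]
width: 1.0
```

Run:
```python
from h import *
s=arm.observe();im=arm.get_image("wrist");cv2.imwrite("pics/w1.png",im)
np.save("s1.npy",s,allow_pickle=True)
print(s["position"],s["joints"].round(2),proj("wrist",[.68,.066,.108],s),proj("wrist",[.68,.066,.048],s))
```

```text
[0.67136688 0.06225284 0.236479  ] [-0.    0.54 -0.27  1.42  0.14  1.2  -1.57] [306.94240961 216.96910256] [307.56887549 200.51048055]
```

View pics/w1.png

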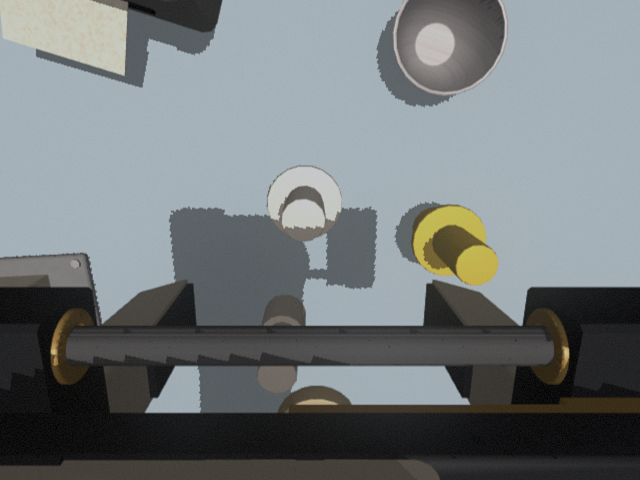

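The wrist picture shows the collared canister with its grip top at (303,217) and collar centre at (304.5,202). That is within 4 px of the prediction. The yellow one is well to the right.

Run:
```python
from h import *
s=arm.observe()
a=px("wrist",303,217,.108,s);b=px("wrist",304.5,202.5,.048,s)
P=(a+b)/2;print(a,b,local([P[0],P[1],.0975-.008],s))
```

```text
[0.67858436 0.06503171 0.108     ] [0.67709217 0.06430766 0.048     ] [ 0.14273558 -0.05347655  2.45173062]
```

Call:
jog_arm([
  {"xyz": [0.15, -0.05, 0.8], "twist": [0, 0, 0], "grip": -1},
  {"xyz": [0.15, -0.05, 1.6], "twist": [0, 0, 0], "grip": -1},
  {"xyz": [0.15, -0.05, 2.2], "twist": [0, 0, 0], "grip": -1},
  {"xyz": [0.15, -0.05, 2.45], "twist": [0, 0, 0], "grip": -1},
  {"xyz": [0.15, -0.05, 2.45], "twist": [0, 0, 0], "grip": 1},
], force=50)

```text
clock: 2.65
position: [0.6782, 0.0613, 0.0904]
ee_rot: [3.11, 0.442, -0.002]
force: [0.2, -0.4, 0.4]
width: 0.938
```

Call:
jog_arm([
  {"xyz": [0, 0, 0], "twist": [0, 0, 0], "grip": 1},
  {"xyz": [0, 0, 0], "twist": [0, 0, 0], "grip": 1},
  {"xyz": [0, 0, 0], "twist": [0, 0, 0], "grip": 1},
  {"xyz": [0, 0, 0], "twist": [0, 0, 0], "grip": 1},
  {"xyz": [0, 0, 0], "twist": [0, 0, 0], "grip": 1},
])

```text
clock: 3.28
position: [0.6787, 0.0627, 0.0909]
ee_rot: [-3.11, -0.444, -0.0]
force: [0.9, 1.3, 0.8]
width: 0.395
```

Call:
jog_arm([
  {"xyz": [0, 0, 0], "twist": [0, 0, 0], "grip": 1},
  {"xyz": [0, 0, 0], "twist": [0, 0, 0], "grip": 1},
  {"xyz": [0, 0, 0], "twist": [0, 0, 0], "grip": 1},
])

```text
clock: 3.65
position: [0.6786, 0.0626, 0.0907]
ee_rot: [-3.11, -0.444, 0.0]
force: [-0.1, 2.1, 0.2]
width: 0.315
```

Call:
jog_arm([
  {"xyz": [0, 0, -0.4], "twist": [0, 0, 0], "grip": 1},
  {"xyz": [0, 0, -1.2], "twist": [0, 0, 0], "grip": 1},
  {"xyz": [0, 0, -2.0], "twist": [0, 0, 0], "grip": 1},
  {"xyz": [0, 0, -2.5], "twist": [0, 0, 0], "grip": 1},
  {"xyz": [0, 0, -2.5], "twist": [0, 0, 0], "grip": 1},
])

```text
clock: 4.28
position: [0.6799, 0.0625, 0.2433]
ee_rot: [3.11, 0.444, 0.007]
force: [-0.4, -0.1, -2.8]
width: 0.317
```

Run:
```python
from h import *
s=arm.observe()
print(s["position"],s["width"],s["force"],local([.492,.298,s["position"][2]],s))
```

```text
[0.67989354 0.06247486 0.24325377] 0.3166830812290355 [-0.41407995 -0.13343581 -2.82386657] [-1.90932294 -4.6443411  -0.01258717]
```

Call:
jog_arm([
  {"xyz": [-0.6, -0.8, 0], "twist": [0, 0, 0], "grip": 1},
  {"xyz": [-1.2, -1.6, 0], "twist": [0, 0, 0], "grip": 1},
  {"xyz": [-1.8, -2.4, 0], "twist": [0, 0, 0], "grip": 1},
  {"xyz": [-2.4, -3.2, 0], "twist": [0, 0, 0], "grip": 1},
  {"xyz": [-3.0, -4.0, 0], "twist": [0, 0, 0], "grip": 1},
])

```text
clock: 4.9
position: [0.4363, 0.2427, 0.2391]
ee_rot: [3.109, 0.444, -0.003]
force: [0.2, 2.0, -0.9]
width: 0.319
```

Call:
jog_arm([
  {"xyz": [-0.4, -0.6, 0], "twist": [0, 0, 0], "grip": 1},
  {"xyz": [-0.4, -0.6, 0], "twist": [0, 0, 0], "grip": 1},
  {"xyz": [-0.4, -0.6, 0], "twist": [0, 0, 0], "grip": 1},
])

```text
clock: 5.28
position: [0.4057, 0.2693, 0.2397]
ee_rot: [3.109, 0.444, -0.002]
force: [0.3, -0.5, -2.2]
width: 0.318
```

Run:
```python
from h import *
s=arm.observe();im=arm.get_image("wrist");cv2.imwrite("pics/w2.png",im)
np.save("s2.npy",s,allow_pickle=True)
print(s["position"],s["ee_rot"],s["width"],proj("wrist",[.492,.298,.1],s))
```

```text
[0.40567785 0.26933204 0.2396777 ] [ 3.10872990e+00  4.43555971e-01 -1.91171878e-03] 0.3177113115973758 [302.39032156  87.41778586]
```

View pics/w2.png

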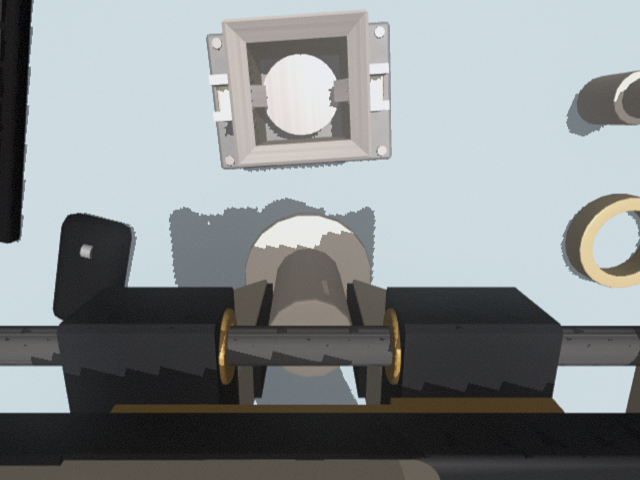

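The wrist picture shows the well's mouth with corners near (223,20), (369,11), (382,155) and (233,166). The plate is at (301,95), and the collar spans columns 246–371 with its far edge at row 215.

Run:
```python
from h import *
s=np.load("s2.npy",allow_pickle=True).item()
c=np.array([px("wrist",u,v,.1,s) for u,v in [(223,20),(369,11),(382,155),(233,166)]])
print(c.round(4),[np.linalg.norm(c[i]-c[i-1]).round(4) for i in range(4)])
def inter(a,b,d,e):
    t=np.linalg.solve(np.c_[(b-a)[:2],-(e-d)[:2]],(d-a)[:2]);return a+t[0]*(b-a)
m=inter(c[0],c[2],c[1],c[3]);p=px("wrist",301,95,.058,s)
print("mean",c.mean(0),"diag",m,"plate",p)
z=s["position"][2]-.0907+.048
L=[px("wrist",u,v,z,s) for u,v in [(246,265),(371,265),(308.5,215)]]
for q in L: print("collar pt rel TCP mm",(local(q,s)*60).round(1))
for n in("mean",c.mean(0)),("plate",p): print(n[0],local([*n[1][:2],s["position"][2]],s))
```

```text
[[0.5159 0.3552 0.1   ]
 [0.5455 0.2712 0.1   ]
 [0.4661 0.2358 0.1   ]
 [0.4316 0.3287 0.1   ]] [np.float64(0.0884), np.float64(0.0891), np.float64(0.087), np.float64(0.0991)]
mean [0.48975844 0.29775498 0.1       ] diag [0.49208352 0.29818702 0.1       ] plate [0.48927424 0.29890966 0.058     ]
collar pt rel TCP mm [  5.5 -28.9  42.7]
collar pt rel TCP mm [ 5.4 29.8 42.7]
collar pt rel TCP mm [29.4  0.5 42.7]
mean [ 1.47790657 -0.06290061 -0.00214411]
plate [ 1.47554069 -0.08363417 -0.00216552]
```

Call:
jog_arm([
  {"xyz": [0.8, -0.05, 0], "twist": [0, 0, 0], "grip": 1},
  {"xyz": [1.47, -0.07, 0], "twist": [0, 0, 0], "grip": 1},
  {"xyz": [1.47, -0.07, 0], "twist": [0, 0, 0], "grip": 1},
  {"xyz": [1.47, -0.07, 0.5], "twist": [0, 0, 0], "grip": 1},
  {"xyz": [1.47, -0.07, 0.5], "twist": [0, 0, 0], "grip": 1},
])

```text
clock: 5.95
position: [0.4879, 0.2968, 0.2083]
ee_rot: [3.108, 0.442, -0.008]
force: [-0.0, -0.1, -0.9]
width: 0.316
```

Run:
```python
from h import *
s=arm.observe();im=arm.get_image("wrist");sc=arm.get_image("scene")
np.save("s3.npy",s,allow_pickle=True)
print(s["position"],s["ee_rot"],s["force"],local([.490,.298,s["position"][2]],s))
a=im[100:400,120:500];b=cv2.resize(sc[90:270,400:560],None,fx=2.3,fy=2.3,interpolation=2)
c=np.zeros((420,760,3),np.uint8);c[:300,:380]=a;c[:b.shape[0],385:385+b.shape[1]]=b
cv2.imwrite("pics/w3.png",c);cv2.imwrite("pics/w3full.png",im)
```

```text
[0.48787214 0.29683698 0.2083423 ] [ 3.10757351  0.44176559 -0.00761051] [-0.0137643  -0.14506028 -0.86364828] [ 0.03946072 -0.00873211 -0.00022278]
```

View pics/w3.png

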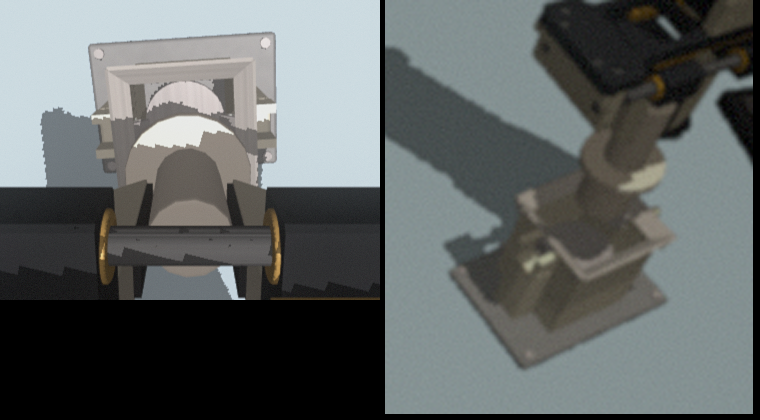

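The canister hangs upright over the well and is centred between the catch brackets. In the wrist crop the collar is at columns 125–252 and the well mouth at 107–258. I'll shift it by 0.03 units (about 2 mm) and go down.

Call:
jog_arm([
  {"xyz": [0.03, 0, 0.2], "twist": [0, 0, 0], "grip": 1},
  {"xyz": [0.03, 0, 0.4], "twist": [0, 0, 0], "grip": 1},
  {"xyz": [0.03, 0, 0.6], "twist": [0, 0, 0], "grip": 1},
  {"xyz": [0.03, 0, 0.8], "twist": [0, 0, 0], "grip": 1},
  {"xyz": [0.03, 0, 0.9], "twist": [0, 0, 0], "grip": 1},
])

```text
clock: 6.68
position: [0.4904, 0.2993, 0.1555]
ee_rot: [3.109, 0.444, -0.002]
force: [0.8, -0.1, -2.0]
width: 0.322
```

Call:
jog_arm([
  {"xyz": [0, 0, 0.1], "twist": [0, 0, 0], "grip": 1},
  {"xyz": [0, 0, 0.2], "twist": [0, 0, 0], "grip": 1},
  {"xyz": [0, 0, 0.3], "twist": [0, 0, 0], "grip": 1},
  {"xyz": [0, 0, 0.4], "twist": [0, 0, 0], "grip": 1},
  {"xyz": [0, 0, 0.4], "twist": [0, 0, 0], "grip": 1},
], force=60)

```text
clock: 7.3
position: [0.4911, 0.2998, 0.1328]
ee_rot: [-3.11, -0.444, -0.001]
force: [-0.6, -0.9, 6.7]
width: 0.314
```

Call:
jog_arm([
  {"xyz": [0, 0, 0.1], "twist": [0, 0, 0], "grip": 1},
  {"xyz": [0, 0, 0.2], "twist": [0, 0, 0], "grip": 1},
  {"xyz": [0, 0, 0.3], "twist": [0, 0, 0], "grip": 1},
  {"xyz": [0, 0, 0.36], "twist": [0, 0, 0], "grip": 1},
  {"xyz": [0, 0, 0.36], "twist": [0, 0, 0], "grip": 1},
])

```text
clock: 7.92
position: [0.4913, 0.2999, 0.1117]
ee_rot: [-3.11, -0.444, -0.002]
force: [-1.4, -1.5, 9.0]
width: 0.312
```

Call:
jog_arm([
  {"xyz": [0, 0, 0.03], "twist": [0, 0, 0], "grip": 1},
  {"xyz": [0, 0, -0.08], "twist": [0, 0, 0], "grip": 1},
  {"xyz": [0, 0, -0.12], "twist": [0, 0, 0], "grip": 1},
  {"xyz": [0, 0, -0.12], "twist": [0, 0, 0], "grip": 1},
])

```text
clock: 8.43
position: [0.4908, 0.2998, 0.1181]
ee_rot: [-3.11, -0.444, -0.0]
force: [-0.2, 1.4, -0.5]
width: 0.314
```

The force fell from 9 N to about 0 on easing up 6 mm, so the catches are holding. I'll release, rise and look.

Call:
jog_arm([
  {"xyz": [0, 0, 0], "twist": [0, 0, 0], "grip": -0.2},
  {"xyz": [0, 0, 0], "twist": [0, 0, 0], "grip": -0.2},
  {"xyz": [0, 0, 0], "twist": [0, 0, 0], "grip": -0.2},
  {"xyz": [0, 0, 0], "twist": [0, 0, 0], "grip": -0.2},
])

```text
clock: 8.93
position: [0.4908, 0.2994, 0.1182]
ee_rot: [3.11, 0.444, -0.0]
force: [0.2, -0.2, 0.4]
width: 0.598
```

Call:
jog_arm([
  {"xyz": [0, 0, -0.5], "twist": [0, 0, 0], "grip": -0.2},
  {"xyz": [0, 0, -1.2], "twist": [0, 0, 0], "grip": -0.2},
  {"xyz": [0, 0, -2.0], "twist": [0, 0, 0], "grip": -0.2},
  {"xyz": [-0.8, 0, -2.0], "twist": [0, 0, 0], "grip": -0.2},
  {"xyz": [-1.5, 0, -2.0], "twist": [0, 0, 0], "grip": -0.2},
])

```text
clock: 9.55
position: [0.4034, 0.2742, 0.2388]
ee_rot: [-3.11, -0.444, -0.001]
force: [0.4, 0.4, -0.1]
width: 0.598
```

Call:
jog_arm([
  {"xyz": [0, 0, 0], "twist": [0, 0, 0], "grip": -0.2},
  {"xyz": [0, 0, 0], "twist": [0, 0, 0], "grip": -0.2},
])

```text
clock: 9.8
position: [0.4051, 0.2744, 0.2386]
ee_rot: [-3.11, -0.444, -0.002]
force: [-0.1, -0.1, 0.0]
width: 0.601
```

Run:
```python
from h import *
s=arm.observe();im=arm.get_image("wrist");sc=arm.get_image("scene")
print(s["position"],s["force"])
for z in(.136,.166): print(z,proj("scene",[.490,.299,z]),proj("wrist",[.490,.299,z],s))
c=np.zeros((480,790,3),np.uint8);c[:260,:390]=im[:260,110:500];b=cv2.resize(sc[90:270,330:560],None,fx=1.7,fy=1.7,interpolation=2);c[:b.shape[0],395:395+b.shape[1]]=b
cv2.imwrite("pics/w4.png",c)
```

```text
[0.40510978 0.27442066 0.23864269] [-0.07000204 -0.10851921  0.00564961]
0.136 [497.68920478 170.14399626] [308.04014934  87.9126281 ]
0.166 [504.05121404 158.38854532] [307.85628858  83.34628641]
```

View pics/w4.png

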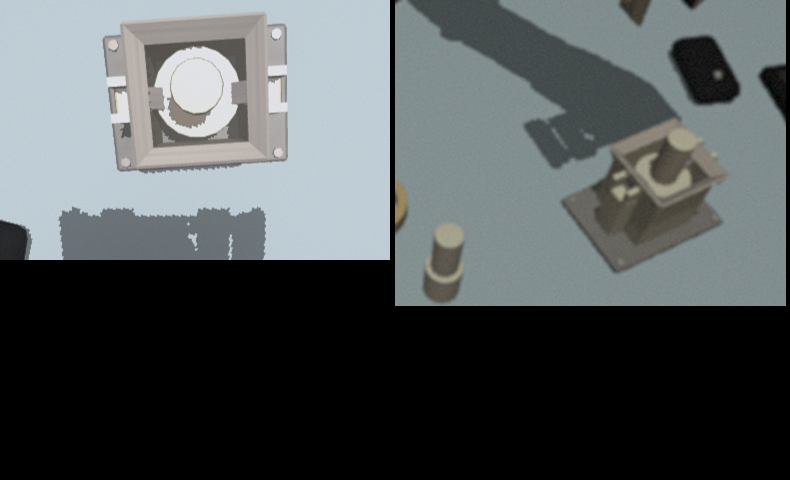

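The wrist crop shows both catches lying over the collar, at crop (152,97) and (238,92), and the canister is upright. In the scene picture its top is at about (499,172), against (498,170) predicted for latched and (504,158) for unlatched. The plain canister is still standing.

```bash
python3 -c "
from cell import arm
print(arm.observe()['clock']);print(arm.sign_off())"
```

```text
9.9
the job is handed in; nothing more can be done
None
```

The white collared canister is loaded in the dispenser and latched, and I handed the job in at 9.9 s. I gripped it near the top, lowered it into the well, pushed the lift to about 37 mm of travel, then released and backed clear.

- **Latch:** The push force read 9 N at full depth and fell to about 0 N when I eased up 6 mm, still gripping. After release, the last pictures show both catches over the collar.
- **Height:** The canister's top appears about 3 px from where a latched one should be and about 15 px from where an unlatched one would be.
- **Surroundings:** The plain canister still stands, and I never touched it or the yellow one. The tool force read about 0 N at the end.
- **Disagreements:** The four mouth edges I measured ranged from 87 to 99 mm, so at least one corner was read roughly. The well centre still agreed to about 3 mm between the mouth and the plate, and no check failed.

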